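Change over the touch-latch scrap caddies

ROBOT

A 6-joint arm with a two-finger parallel gripper is mounted at the origin on a cart in front of the work surface, level with it; the furniture and walls round the work are solid. World frame = base frame: x ahead of the robot, y to its left, z up, the work surface at z = 0. Lengths are in m, angles in degrees, forces in N, time in s.
With the tool pointing down it reaches from about 0.325 to 0.85 m from the base axis. Payload 15.5 kg.
Tool frame: the origin (TCP) lies midway between the tips of the shut fingers; the grasp point (between the pads) lies 19 mm behind it; y points along the fingers, x is the direction in which the jaws open and shut, and the axes are right-handed (so a half turn about y gives the same grasp; the last joint's range is limited). The gripper opens to 91 mm and grips with 3 to 60 N. Pads are 32 mm wide; open, the fingers measure 118 mm over their backs; the gripper's body (76 mm by 178 mm) begins 60 mm behind the grasp point.
Start: joints at [63.856, 28.281, 77.091, -0, 74.628, -5.472], TCP at [0.221, 0.585, 0.214] pointing down, gripper open.
Joint ranges: [-166.48, 166.48], [-47.26, 123.95], [12.59, 153.08], [-70.14, 250.14], [6.76, 159.57], [-176.63, 176.63]. Speed limits (degrees/s): [108.29, 108.29, 147.25, 172.46, 172.46, 172.46].

INTERFACE

Orientations are given as a 3x3 rotation matrix whose columns are the frame's x, y, z axes.
In Python, from bench import ctrl gives the robot as it stands. The module is installed in compiled form; this text tells all that it offers. Calls block until the motion is done:
- ctrl.goto(position, orientation): joint-space move of the TCP to a pose.
- ctrl.move_l(position, vel=0.15, ori=None, contact_N=None): straight line of the TCP; ori=None keeps the orientation; vel is the mean speed in m/s. With contact_N (N) it stops when the force on the tool has changed by that much, and returns True; else False.
- ctrl.movej(angles): joint-space move.
- ctrl.command_gripper(opening): opening from 0.0 (shut) to 1.0 (fully open); the grip force is fixed at half the most; returns when the fingers have stopped.
- ctrl.sleep(seconds).
- ctrl.ik(position, orientation): joint angles nearest the present ones, or None.
- ctrl.read_camera(name): name is "scene" or "top"; returns the picture (480x640x3 uint8, blue, green, red); there is no depth.
- ctrl.camera_params(name): a dict with "fx", "fy", "cx", "cy" (pixels), "D" ([k1, k2, p1, p2, k3] as OpenCV has them; the pictures are not rectified), "pose" (4x4, takes a point from camera to world coordinates). Camera axes: x right, y up, looking along -z (the intrinsics and any distortion apply to the point x, -y, -z); pixel columns grow to the right and rows downward; lengths in m; the calibration is good to about 2 mm. A picture is of the moment at which its call begins. camera_params takes no time and is no camera call.
A pose or a line that the arm cannot do raises ctrl.MotionError and nothing moves.
- ctrl.sign_off(): hands the job in, once; it reports no verdict.
Readings, each from a call of its own:
- ctrl.current_t(): time.
- ctrl.current_q(): joint angles.
- ctrl.current_dq(): joint speeds.
- ctrl.current_effort(): joint torques, N m.
- ctrl.current_tool_pos(): TCP position.
- ctrl.current_eef_rot(): TCP orientation.
- ctrl.current_contact_force(): force on the tool from outside, world axes, zero at the start.
- ctrl.current_wrist_torque(): the same for the moment, N m.
- ctrl.current_grip_width(): opening from 0.0 (shut) to 1.0 (fully open).
Only numpy, scipy, OpenCV 4.12 (cv2) and the standard library are available. Lean on these libraries where they do the work, as an engineer would, in place of code of your own. Each camera call takes 0.05 s, during which the arm holds its last target.

TASK

I have finished with the grey-lidded scrap caddy, which stands open, and want to use the green-lidded one: first press the grey lid down so that it latches and stays shut, then press the green lid so that it springs open. Check that each ended up that way, and press again if it did not. Leave the blue-lidded caddy shut, and the onion, lemon, garlic and peeler where they lie.

Things in the scene. Friction and masses are not known exactly. Their poses are not given: they have to be found in the camera images.
- spot_grey (a point): White 32 mm disc on the grey lid: press here, straight down, fingers closed. Point: on the lid's top, 100 mm from the hinge; x to the hinge, y along it, z normal to the lid. Height: 106 mm at the full stop, 115 latched shut, about 160 open. Open at first. Lid 156 mm deep x 122 wide, 50 mm of it in front of the spot; hinge at the back, 98 mm up. Lid angle: 0 at the stop, 0.095 rad latched, 0.6 open.
- spot_green (a point): The same disc on the green lid of an equal caddy; latched shut at the start. Push-push latch, on all three: an open lid pressed to its full stop (spot within 1 mm of 106) and let go stays latched; a latched lid pressed to its full stop and let go springs open; a press that stops short may change nothing. The spring pushes back with about 4 N at the spot; at the stop it is rigid.
- spot_blue (a point): The same disc on the blue lid of a third equal caddy; latched shut, to be left so. Each caddy is a white box, 150 mm deep, 110 wide, 94 high, fixed to the worktop, with its hinge on the side away from the robot, turned by up to 0.2 rad. They stand side by side in any order.

How it is judged:
By the outcome, as a careful person would: the job done as asked, in the order asked, and still so for the second after the job is handed in, with the robot touching nothing.
It also fails if it takes over 40 s, if anything falls off the work surface, if the arm or the gripper's body presses on something with over 40 N, if the wrist force passes 120 N, or if a joint passes its speed limit or range.

## Working session

There is one attempt and no reset: what is moved stays moved. The work goes in short steps, each a Python script; the robot and the scene stay as the last script left them, time stands still between calls to the robot, and variables do not carry over. Pictures are saved under pics/ and viewed, and the job is handed in when it is done.

```bash
mkdir -p pics; python3 - <<'E'
from bench import ctrl
import cv2
for n in("scene","top"):
    cv2.imwrite(f"pics/{n}0.png",ctrl.read_camera(n)); p=ctrl.camera_params(n); print(n,p)
print(ctrl.current_t(),ctrl.current_eef_rot())
E
```

```text
scene {'fx': 483.8184814502406, 'fy': 483.8184814502406, 'cx': 316.2812359122944, 'cy': 241.51248435310887, 'D': array([-0.06678231,  0.        ,  0.        ,  0.        ,  0.        ]), 'pose': array([[-0.88636849,  0.23493126, -0.39894636,  0.12942628],
       [-0.46292366, -0.43622086,  0.77163012,  0.77512979],
       [ 0.00725131,  0.86863034,  0.49540767,  0.57347297],
       [ 0.        ,  0.        ,  0.        ,  1.        ]])}
top {'fx': 542.6826364986948, 'fy': 542.6826364986948, 'cx': 311.79311867631253, 'cy': 239.39263197845042, 'D': array([-0.10656968,  0.        ,  0.        ,  0.        ,  0.        ]), 'pose': array([[-0.00650357,  0.99644273, -0.08402132,  0.37522214],
       [-0.99993356, -0.00728001, -0.0089379 ,  0.1413146 ],
       [-0.00951778,  0.08395761,  0.99642387,  1.00752999],
       [ 0.        ,  0.        ,  0.        ,  1.        ]])}
0.1 [[ 3.52977826e-01 -4.55007954e-04 -9.35631577e-01]
 [ 9.35631145e-01 -9.05257651e-04  3.52978104e-01]
 [-1.00759549e-03 -9.99999487e-01  1.06183734e-04]]
```

View pics/scene0.png

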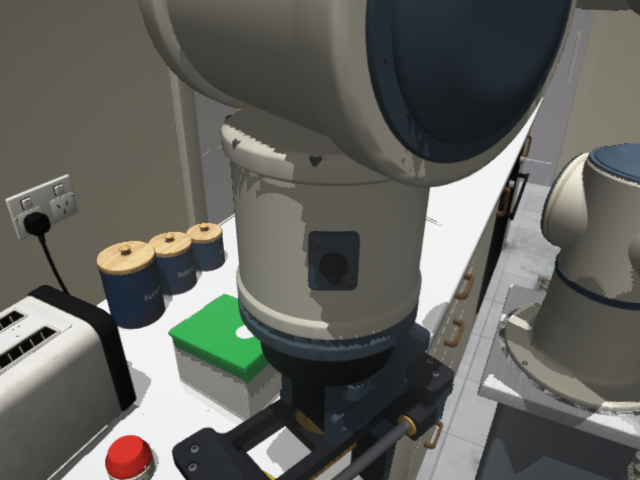

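View pics/top0.png

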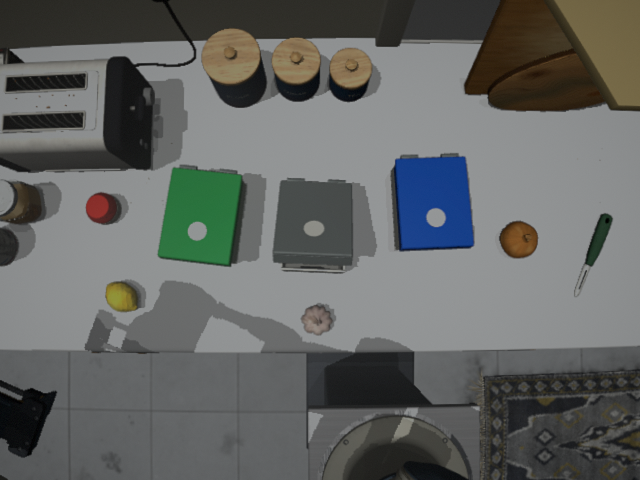

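The scene view is mostly blocked by the arm. The top view shows three discs: green (197,231), grey open (314,229) and blue (436,217). The garlic is at (317,319), in front of grey.

```bash
cat > h.py <<'E'
from bench import ctrl
import cv2, numpy as np
def ray(n,uv):
    p=ctrl.camera_params(n);K=np.array([[p['fx'],0,p['cx']],[0,p['fy'],p['cy']],[0,0,1]])
    x,y=cv2.undistortPoints(np.array([[uv]],float),K,p['D'])[0,0]
    T=p['pose'];return T[:3,3],T[:3,:3]@np.array([x,-y,-1])
def onz(n,uv,z):
    o,d=ray(n,uv);return o+d*(z-o[2])/d[2]
def spots(im,seeds):
    # disc = bright low-saturation blob nearest each seed
    hsv=cv2.cvtColor(im,cv2.COLOR_BGR2HSV);out={}
    for k,s in seeds.items():
        x,y=s;w=25
        g=im[y-w:y+w,x-w:x+w].min(axis=2)
        _,m=cv2.threshold(g,0,255,cv2.THRESH_OTSU)
        n,l,st,c=cv2.connectedComponentsWithStats(m)
        j=min(range(1,n),key=lambda i:np.hypot(*(c[i]-w)) if 80<st[i,4]<900 else 1e9)
        out[k]=(c[j]+[x-w,y-w],int(st[j,4]))
    return out
R=np.array([[0,0,-1],[1,0,0],[0,-1,0]],float)
E
python3 - <<'E'
from h import *
im=cv2.imread('pics/top0.png')
s=spots(im,dict(green=(197,231),grey=(314,229),blue=(436,217)))
for k,(c,a) in s.items():
    z=.161 if k=='grey' else .115
    print(k,c.round(1),a,onz('top',c,z).round(4))
hsv=cv2.cvtColor(im,cv2.COLOR_BGR2HSV)
for k,lo,hi in(('green',(50,120,60),(75,255,255)),('blue',(105,120,60),(125,255,255))):
    m=cv2.inRange(hsv,lo,hi);m[:150]=0;m[280:]=0
    if k=='green': m[:,:140]=0;m[:,260:]=0
    else: m[:,500:]=0
    c=max(cv2.findContours(m,0,2)[0],key=cv2.contourArea)
    b=cv2.boxPoints(cv2.minAreaRect(c));print(k,b.round(1).tolist());print([onz('top',p,.115)[:2].round(3).tolist() for p in b])
# grey hinge tabs, and front edge left/right from image
g=im[265:276,270:360];cv2.imwrite('pics/greycrop.png',cv2.resize(im[160:290,260:370],None,fx=5,fy=4.6,interpolation=cv2.INTER_NEAREST))
E
```

```text
green [196.8 230.7] 285 [0.4664 0.3406 0.115 ]
grey [313.5 228. ] 254 [0.4645 0.1461 0.161 ]
blue [435.6 217.1] 294 [ 0.4861 -0.0566  0.115 ]
green [[157.5, 256.20001220703125], [171.0, 164.39999389648438], [241.89999389648438, 174.89999389648438], [228.39999389648438, 266.6000061035156]]
[[0.424, 0.406], [0.579, 0.386], [0.56, 0.266], [0.406, 0.287]]
blue [[394.29998779296875, 158.39999389648438], [466.79998779296875, 153.3000030517578], [473.29998779296875, 245.8000030517578], [400.79998779296875, 250.89999389648438]]
[[0.586, 0.01], [0.594, -0.113], [0.438, -0.119], [0.43, 0.003]]
```

View pics/greycrop.png

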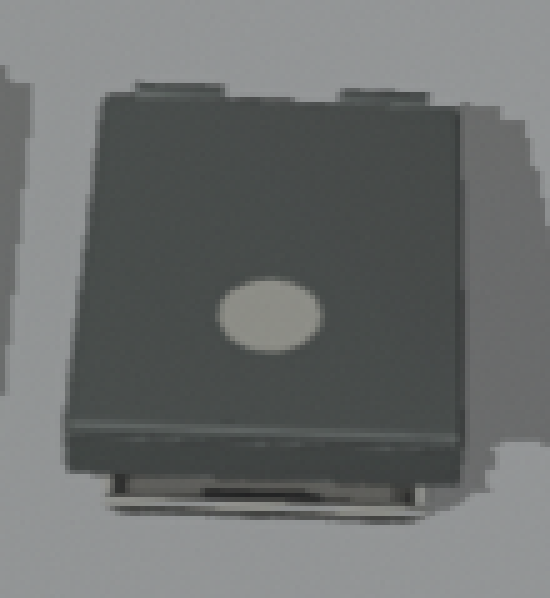

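```bash
cat >> h.py <<'E'
def press(x,y,vel=.05,N=15):
    hit=ctrl.move_l([x,y,.100],vel=vel,contact_N=N)
    print('hit',hit,ctrl.current_tool_pos().round(4),ctrl.current_contact_force().round(1),'t',round(ctrl.current_t(),2))
    return hit
E
python3 - <<'E'
from h import *
ctrl.command_gripper(0.0)
ctrl.goto([.4545,.1461,.28],R)
print(ctrl.current_tool_pos(),ctrl.current_contact_force().round(1))
ctrl.move_l([.4545,.1461,.19],vel=.15)
press(.4545,.1461)
E
```

```text
[0.45446127 0.14665842 0.27994214] [0.6 0.1 0. ]
hit True [0.4542 0.1461 0.1058] [-5.3 -0.6 21.4] t 5.56
```

```bash
python3 - <<'E'
from h import *
ctrl.move_l([.4545,.1461,.16],vel=.08)
ctrl.move_l([.4545,.1461,.25],vel=.2)
print(ctrl.current_contact_force().round(1))
ctrl.goto([.4664,.3406,.25],R)
for n in("scene","top"): cv2.imwrite(f"pics/{n}1.png",ctrl.read_camera(n))
print(ctrl.current_t(),ctrl.current_tool_pos())
E
```

```text
[-0.9  0.2 -1.1]
7.8917 [0.46640662 0.33952423 0.24957252]
```

View pics/top1.png

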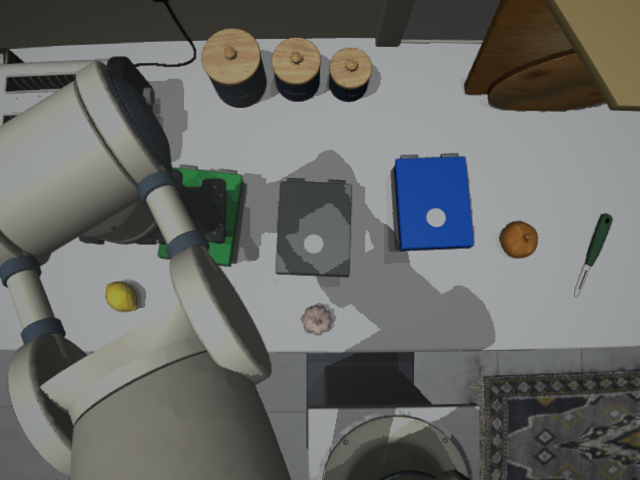

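View pics/scene1.png

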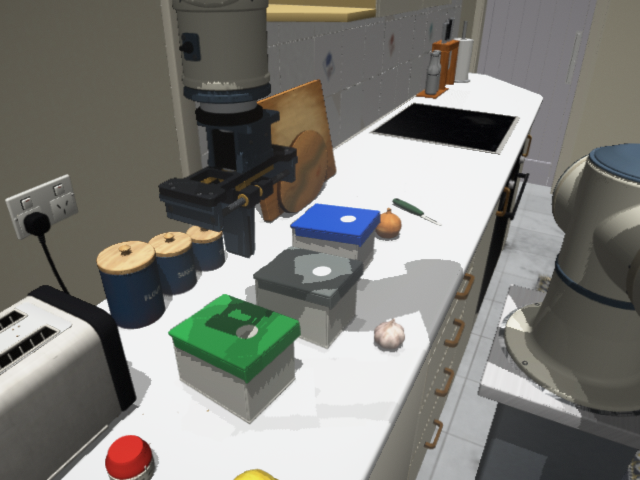

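Grey is now down: its disc is at (314,243) in the top view and (321,271) in the scene view. The green disc is at (247,331) in the scene view. I'll triangulate both, then press green.

```bash
cat >> h.py <<'E'
def tri(a,b):
    o1,d1=ray('top',a);o2,d2=ray('scene',b)
    s=np.linalg.lstsq(np.c_[d1,-d2],o2-o1,rcond=None)[0]
    p,q=o1+s[0]*d1,o2+s[1]*d2
    return ((p+q)/2).round(4),round(float(np.linalg.norm(p-q)),4)
E
python3 - <<'E'
from h import *
t0,t1,s1=[cv2.imread(f'pics/{n}.png') for n in('top0','top1','scene1')]
T=spots(t1,dict(grey=(314,243),blue=(436,217)));T.update(spots(t0,dict(green=(197,231))))
S=spots(s1,dict(grey=(321,271),blue=(348,219),green=(247,331)))
for k in T: print(k,T[k],S[k],tri(T[k][0],S[k][0]))
x,y=.4664,.3406
ctrl.move_l([x,y,.14],vel=.15)
press(x,y,.03)
E
```

```text
grey (array([313.16780822, 243.40753425]), 292) (array([324.97, 291.48]), 100) (array([0.4425, 0.1454, 0.0709]), 0.0102)
blue (array([435.51877133, 217.11262799]), 293) (array([347.77777778, 218.48148148]), 81) (array([ 0.486 , -0.0567,  0.1147]), 0.0004)
green (array([196.80701754, 230.72631579]), 285) (array([247.1969697 , 330.87373737]), 198) (array([0.4659, 0.3403, 0.1155]), 0.0009)
hit True [0.4661 0.3406 0.1058] [-3.5 -1.6 17.4] t 9.82
```

Green reached the stop. The grey number is invalid because the blob at (325,291) is not the disc, so I'll re-measure it.

```bash
python3 - <<'E'
from h import *
x,y=.4664,.3406
ctrl.move_l([x,y,.17],vel=.08)
ctrl.move_l([x,y,.28],vel=.2)
ctrl.goto([.33,.53,.3],R)   # clear of the top view of the lids
ctrl.sleep(.5)
for n in("scene","top"): cv2.imwrite(f"pics/{n}2.png",ctrl.read_camera(n))
print(ctrl.current_t(),ctrl.current_contact_force().round(1))
s1=cv2.imread('pics/scene1.png');print(tri((313.2,243.4),(321,271)))
E
```

```text
13.0167 [ 0.2 -0.  -0.7]
(array([0.4441, 0.1472, 0.1142]), 0.0005)
```

View pics/top2.png

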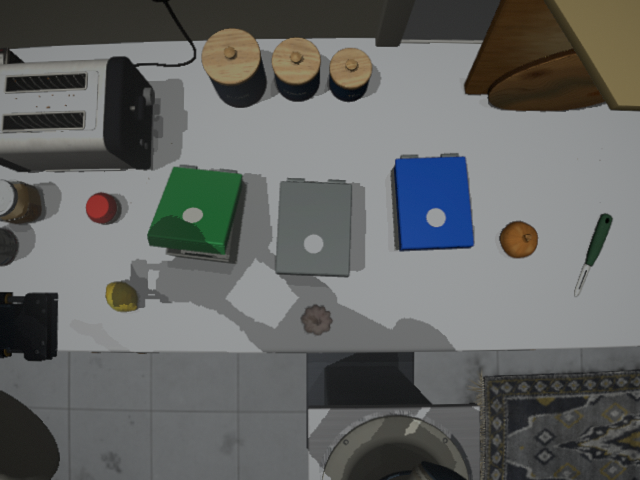

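View pics/scene2.png

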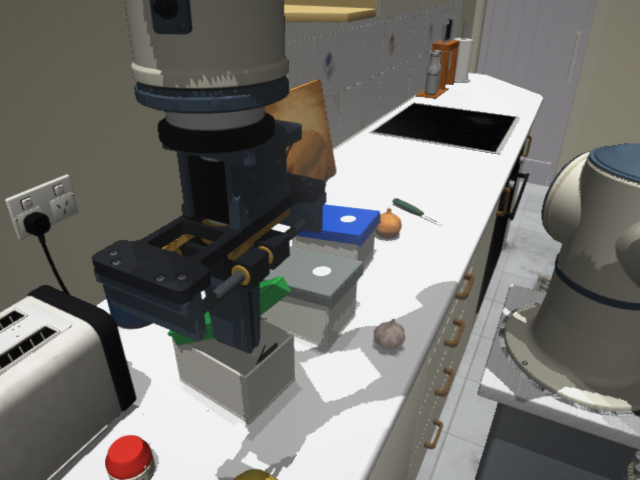

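Green stands open: its disc is at (193,215), with the box mouth visible below it. Grey stays down with its disc at (313,243), blue is unchanged at (436,217), and the onion, lemon, garlic and peeler haven't moved. The gripper is clear of everything.

```bash
python3 - <<'E'
from h import *
t=cv2.imread('pics/top2.png')
s=spots(t,dict(green=(193,215),grey=(313,243),blue=(436,217)));print({k:(v[0].round(1),v[1]) for k,v in s.items()})
ctrl.sign_off();print(ctrl.current_t())
E
```

```text
{'green': (array([192.2, 214.7]), 253), 'grey': (array([313.1, 243.5]), 285), 'blue': (array([435.5, 217.1]), 293)}
the job is handed in; nothing more can be done
the job is handed in; nothing more can be done
```

The grey lid is now latched shut and the green lid has sprung open; each took one press, grey first. I handed the job in at about 13 s with the gripper in the air, touching nothing.

- **Presses:** both reached the full stop, with the fingertip at 105.8 mm and contact forces of about 21 N on grey and 17 N on green.
- **Grey:** after release the two camera views put its spot at 114 mm, which matches latched. It was unmoved in the last top view, after green had opened. My first automatic measurement read 71 mm because it picked the wrong blob, so I redid it with a disc position read by eye.
- **Green:** the last top view shows the lid raised and the box mouth visible. I didn't measure its open height because the gripper blocked the scene camera.
- **Everything else:** the blue spot's pixel position did not change, and its height earlier measured 114.7 mm, so it is still shut. The onion, lemon, garlic and peeler look unmoved by eye in the top view.

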